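Clamp a bar in the drill jig

TASK

Set the rust-brown steel bar up for drilling: lay it lengthwise in the blue drill jig's sprung cradle, fully down and hard up against the brass end stop. Then lower the aluminium drill guide plate squarely over both posts and press it gently down on the bar until both red catches snap over its ends and hold it level, and let go. Keep every push light, well under 25 N: do not force the plate where it binds or bottoms, do not let it drop down the posts, and leave the other tools where they lie.

Things in the scene. Friction and masses are not known exactly. Their poses are not given: they have to be found in the camera images.
- jig: Drill jig fixed on the bench, blue base 76 x 262 x 14 mm. Origin: centre of its underside, on the bench; y along the jig (from short to tall post), z up. Bright 12 mm steel posts at y = +78 mm (tall, top 162 mm above the bench) and y = -78 mm (short, 148 mm); between them a dark sprung cradle for the bar; at each end a red sprung catch in a steel clevis.
- tall_post (a point): centre of the tall post's top, 162 mm above the bench; the post is 12 mm thick and ends in a 10 mm long taper, 6 mm across at the top
- short_post (a point): centre of the short post's top, 148 mm above the bench; same thickness and taper
- seat (a point): middle of the bar's seat with the cradle up, 60 mm above the bench. Narrow rail along jig y; saddles at y = +-(31 to 59) mm have cheeks 18.8 mm apart, 6 mm high, flaring above that to 12 mm. Between the saddles (62 mm) the rail (12 mm) is narrower than the bar: fingers can pass beside it, down to 46 mm below the seat.
- end_stop (a point): face of the brass end stop at the tall-post end, 55 mm from the seat's middle; it stands 10 mm over the seat and faces jig -y. A bar touching it is centred between the posts. The other end of the cradle is open.
- tall_end (a point): where the plate's end comes to lie at the tall post, by the red catch (nose 4 mm over the plate's end; tip 105 to 121 mm above the bench, 127 mm from the jig's middle). Coming down, the plate pushes the catch outward by itself (about 3 N); it snaps in over the plate's top face. Below is a solid ledge.
- short_end (a point): the same at the short post. Catches and ledges share one clamped height setting that differs each time and is not measured: both snap when the plate's underside is somewhere between 56 and 72 mm above the bench; 1.8 mm farther down the plate meets the solid ledges, where force rises steeply.
- cradle (a joint): how far the sprung cradle is pushed down, m: 0 = up (also with bar and plate merely resting on it), 0.022 = bottom. With the bar's and plate's weight on it, its spring resists with 0.5 to 2.5 N at first, then 0.35 N more per mm. A push of 17 N on the plate, catches included, is enough at every setting.
- bar: rust-brown square steel bar, 16 x 110 x 16 mm, 0.2 kg, lying on the bench. Origin: centre of its underside; y along its length, z up. Either way round is right.
- guide_plate: aluminium plate 56 x 200 x 10 mm, about 0.36 kg, flat on the bench, handle up. Origin: centre of its underside; y along its length, z up. 14 mm through holes at y = +-78 mm, with bronze bushings (24 mm outside) standing 12 mm over its top. Either way round is right. Resting on the bar with the cradle up, its underside is 76 mm above the bench.
- plate_handle (a point): middle of the black handle bar on the plate, 48 mm above the plate's underside; the bar is 14 mm wide (plate x), 80 mm long (plate y), 18 mm high, with 29 mm of clear space under it between legs 46 mm apart
- tape_measure: yellow tape measure standing on edge, 32 x 74 x 60 mm, bystander; origin: centre of its underside
- brass_stub: upright brass rod stub, 18 mm across, 62 mm high, bystander
- flux_tin: round flux tin with a yellow lid, 67 mm across, bystander

How it is judged:
On the way, in this order (a step that is already met when the one before it is completed fails the run):
1. the bar lies fully down in the cradle, against the end stop (within 2.5 mm) (y of bar in the frame of jig between -0.0025 and 0.0025 m and x of bar in the frame of jig between -0.003 and 0.003 m and z of bar in the frame of jig below 0.062 m and angle between the y axis of bar and the y axis of jig, either way round below 0.06 rad and height (world z) of guide_plate below 0.02 m), for 0.2 s.
2. the guide plate is threaded on both posts, above the bar (z of guide_plate in the frame of jig between 0.074 and 0.135 m and horizontal distance between guide_plate and jig below 0.006 m and angle between the y axis of guide_plate and the y axis of jig, either way round below 0.08 rad), for 0.1 s.
At the end, for the whole second after the job is handed in: Plate held down by both catches: underside under 73.5 mm above the bench, level within 0.015 rad, within 4 mm of centre, cradle pressed down over 3 mm; bar under it, aligned within 0.06 rad, within 3 mm of the stop and of the centre line; all at rest (z of guide_plate in the frame of jig below 0.0735 m and angle between guide_plate's own z axis and vertical below 0.015 rad and horizontal distance between guide_plate and jig below 0.004 m and y of bar in the frame of jig above -0.003 m and x of bar in the frame of jig between -0.003 and 0.003 m and angle between the y axis of bar and the y axis of jig, either way round below 0.06 rad and value of joint cradle above 0.003 m and linear speed of each of guide_plate, bar below 0.01 m/s); the robot touches nothing.
It fails at once if the plate is forced: it presses on the jig (posts, ledges, catches) with more than 25 N (contact force between guide_plate and jig above 25 N).
It fails at once if the plate is dropped or rammed down the posts, faster than 0.3 m/s (horizontal distance between guide_plate and jig below 0.02 m and z of guide_plate in the frame of jig below 0.145 m and linear speed of guide_plate above 0.3 m/s).
It fails at once if another tool on the bench is moved by more than 30 mm (distance of any of tape_measure, brass_stub, flux_tin from where it was at the start of the episode above 0.03 m).
It also fails if it takes over 72 s, if anything falls off the work surface, if the arm or the gripper's body presses on something with over 40 N, if the wrist force passes 120 N, or if a joint passes its speed limit or range.

ROBOT

A 6-joint arm with a two-finger parallel gripper is mounted at the origin on a cart in front of the work surface, level with it; the furniture and walls round the work are solid. World frame = base frame: x ahead of the robot, y to its left, z up, the work surface at z = 0. Lengths are in m, angles in rad, forces in N, time in s.
With the tool pointing down it reaches from about 0.25 to 0.775 m from the base axis. Payload 4 kg.
Tool frame: the origin (TCP) lies on the centre line of the jaws, within the pads' length; the fingertips stand 25 mm ahead of it and the grasp point (between the pads) lies 6 mm ahead of it; z points along the fingers, y is the line along which they close (so a half turn about z gives the same grasp; the last joint's range is limited). The gripper opens to 94 mm and grips with 3 to 60 N. Pads are 16 mm wide; open, the fingers measure 119 mm over their backs; the gripper's body (75 mm by 177 mm) begins 78 mm behind the grasp point.
Start: joints at [1.241, 0.087, 1.371, -0, 1.684, -0.103], TCP at [0.124, 0.536, 0.231] pointing down, gripper open.
Joint ranges: [-3.1, 3.1], [-0.76, 2.03], [0.27, 2.55], [-1.08, 4.22], [0.17, 2.65], [-2.57, 2.57]. Speed limits (rad/s): [2.79, 2.79, 3.14, 3.14, 3.14, 3.14].

INTERFACE

Orientations are given as [roll, pitch, yaw] about the fixed x, y, z axes, in that order (R = Rz(yaw) Ry(pitch) Rx(roll)).
In Python, from bench import robot, imaging gives the robot as it stands. The module is installed in compiled form; this text tells all that it offers.
- The arm moves only by the tool drive_tool, never from a script. Its argument "series" is a list of rows, each a list of 3 entries, a list of its own where there are three numbers: the finger opening in m, from 0 to 0.094, then the shift along the tool's x, y, z in m, then the turn, a rotation vector about the tool's x, y, z in rad. A call has 1 to 5 rows; each row is the pose to reach, as a shift and turn from the pose commanded when the call began, along the tool's axes at that moment; what a row does not reach only later rows make up. A row lasts 1/8 s, in which the tool goes at most 62.5 mm and 10.7 degrees, less where a joint would pass 70% of its speed; a pose out of reach is approached as far as the arm can. A call with a gripper value outside its range is refused whole. The fingers move at their own pace and stop on an object; the grip force is fixed at half the most. Time passes only in rows, so rows that repeat a pose let the fingers close. It gives the time, the measured TCP pose, the force, the opening and the grip force at its end, in the units of the state.
- robot.get_obs(): the state, without advancing time (a new reading comes with each control period).
- imaging.snapshot(name): name is "side" or "top"; returns the picture (400x640x3 uint8, red, green, blue); there is no depth.
- imaging.get_calibration(name): a dict with "intrinsics" (3x3 intrinsics, pixels), "position" and "rotation" of the camera in the world. Camera axes: x right, y up, looking along -z (the intrinsics and any distortion apply to the point x, -y, -z); pixel columns grow to the right and rows downward; lengths in m; the calibration is good to about 2 mm. A picture is of the moment at which its call begins. get_calibration takes no time and is no camera call.
- robot.close_job(): hands the job in; it is judged then, once.
The state is a dict: "time": time; "joint_positions": joint angles; "qvel": joint speeds; "joint_torque": joint torques, N m; "tool_pos": TCP position; "ee_rot": TCP orientation; "wrist_force": force on the tool from outside, world axes, zero at the start; "wrist_torque": the same for the moment, N m; "width": finger opening in m; "finger_force": force on a finger pad.
Only numpy, scipy, OpenCV 4.12 (cv2) and the standard library are available. Lean on these libraries where they do the work, as an engineer would, in place of code of your own. Each camera call takes 0.05 s, during which the arm holds its last target. There are 200 camera calls.

## Working session

There is one attempt and no reset: what is moved stays moved. The work goes in short steps, Python scripts to look and compute and a tool call to move; the robot and the scene stay as the last step left them, time stands still between calls to the robot, and variables do not carry over. Pictures are saved under pics/ and viewed, at most 10 in all, crops included, and the job is handed in when it is done.

Besides the shell and the picture viewer there is one more tool, called after "Request:" as name(argument=value, ...) on one line, values as JSON. drive_tool: Moves the arm, as the interface text tells. Its arguments: {"type":"object","properties":{"series":{"type":"array"}},"required":["series"]}

```bash
mkdir -p pics; python3 - <<'E'
from bench import robot, imaging
import cv2, numpy as np
for n in("side","top"):
    im=imaging.snapshot(n); cv2.imwrite(f"pics/{n}0.png",im[:,:,::-1]); c=imaging.get_calibration(n); print(n,{k:np.round(v,4).tolist() if not isinstance(v,str) else v for k,v in c.items()})
o=robot.get_obs(); print(o)
E
```

```text
side {'intrinsics': [[456.6286, 0.0, 320.1674], [0.0, 456.6286, 198.6392], [0.0, 0.0, 1.0]], 'position': [0.4638, -0.9393, 0.5059], 'rotation': [1.2002, 0.0138, -0.0519]}
top {'intrinsics': [[387.9443, 0.0, 315.717], [0.0, 387.9443, 201.6525], [0.0, 0.0, 1.0]], 'position': [0.3947, 0.0514, 0.9744], 'rotation': [0.1579, 0.0176, -1.5603]}
{'time': 0.1, 'joint_positions': array([ 1.24092435e+00,  8.78617406e-02,  1.37210252e+00, -2.49114104e-05,
        1.68358899e+00, -1.03062685e-01]), 'qvel': array([-3.49523089e-04, -2.74156827e-04, -4.09858982e-03, -7.68393009e-04,
       -8.85302009e-04, -4.86834212e-05]), 'joint_torque': array([ 1.83424745e-03, -3.41253126e+01, -3.03301370e+01,  7.19982921e-02,
        3.04565358e-02, -1.01159005e-04]), 'tool_pos': array([0.12352541, 0.53549118, 0.22943205]), 'ee_rot': array([-3.13963991e+00, -1.77079665e-04,  2.91478041e+00]), 'wrist_force': array([ 0.27467396, -0.55781321, -0.17394965]), 'wrist_torque': array([-0.01395088,  0.01457012,  0.01166278]), 'finger_force': 0.0, 'width': 0.09399226929852092}
```

View pics/top0.png

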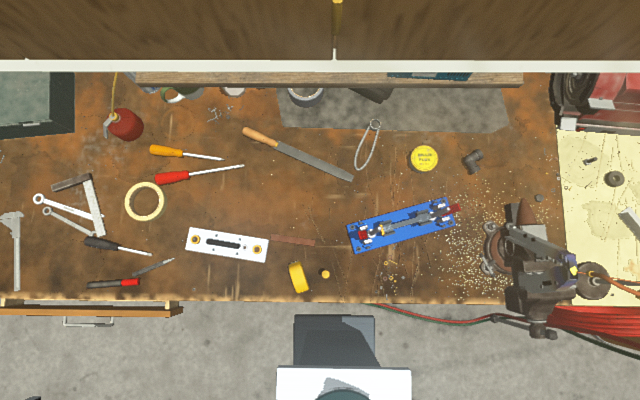

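View pics/side0.png

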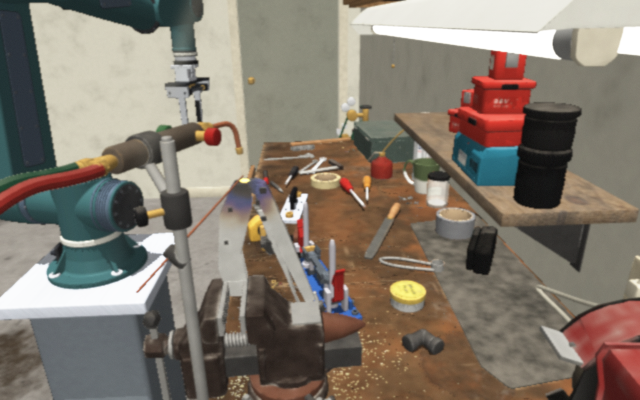

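The top view shows the plate at (227,245), the bar at about (292,240), the jig at about (402,226), the tape at (299,277), the stub at (326,274) and the tin at (424,158). In the side view the vise partly hides the jig. Next I'll take an enlarged crop.

```bash
cat > h.py <<'E'
import numpy as np, cv2
from scipy.spatial.transform import Rotation as R
from bench import robot, imaging
C={n:imaging.get_calibration(n) for n in("side","top")}
def ray(n,u,v):
    c=C[n];K=c["intrinsics"]
    d=np.array([(u-K[0][2])/K[0][0],-(v-K[1][2])/K[1][1],-1.])
    return np.array(c["position"]),R.from_euler("xyz",c["rotation"]).as_matrix()@d
def onz(n,u,v,z):
    p,d=ray(n,u,v); return p+d*(z-p[2])/d[2]
def proj(n,P):
    c=C[n];K=np.array(c["intrinsics"]);q=R.from_euler("xyz",c["rotation"]).as_matrix().T@(np.array(P)-c["position"])
    q=K@np.array([q[0],-q[1],-q[2]]);return q[:2]/q[2]
def snap(n): return cv2.cvtColor(imaging.snapshot(n),cv2.COLOR_RGB2BGR)
def blobs(m,amin=30):
    cs,_=cv2.findContours(m.astype(np.uint8),cv2.RETR_EXTERNAL,cv2.CHAIN_APPROX_NONE)
    return [(cv2.contourArea(c),cv2.minAreaRect(c)) for c in cs if cv2.contourArea(c)>amin]
E
python3 - <<'E'
from h import *
im=cv2.imread("pics/top0.png")
cv2.imwrite("pics/crop0.png",cv2.resize(im[190:300,180:340],None,fx=5,fy=5,interpolation=cv2.INTER_CUBIC))
cv2.imwrite("pics/crop1.png",cv2.resize(im[185:265,335:475],None,fx=5.7,fy=5.7,interpolation=cv2.INTER_CUBIC))
h=cv2.cvtColor(im,cv2.COLOR_BGR2HSV).astype(int)
H,S,V=h[...,0],h[...,1],h[...,2]
for nm,m in(("blue",(H>100)&(H<125)&(S>150)&(V>90)),("white",(S<60)&(V>200)),("red",((H<6)|(H>174))&(S>150)&(V>80)),("yel",(H>20)&(H<32)&(S>150)&(V>150))):
    mm=np.zeros(H.shape,bool);mm[190:300,175:475]=m[190:300,175:475]
    if nm=="blue": mm=cv2.morphologyEx(mm.astype(np.uint8),cv2.MORPH_CLOSE,np.ones((15,15)))
    for a,r in blobs(mm,8): print(nm,a,np.round(r[0],1),np.round(r[1],1),round(r[2],1))
print(proj("top",[.3,0,0]),onz("top",292,240,.016))
E
```

```text
blue 2630.5 [400.3 224.9] [ 29.9 104.5] 74.1
white 13.5 [367.6 240.7] [2.8 7. ] 71.6
white 1755.5 [226.4 244.2] [80.8 23.2] 9.3
white 10.5 [363.6 227.2] [2.5 7.3] 71.6
white 15.0 [445.6 218.3] [2.8 7.3] 71.6
white 12.5 [440.8 204.9] [2.8 6.6] 71.6
red 48.5 [362.2 234.4] [8.2 7.5] 76.0
red 48.5 [450.5 209.2] [ 6.4 18. ] 70.0
yel 32.5 [325. 274.] [6. 6.] 90.0
yel 358.0 [297.7 277. ] [30.1 13.8] 72.9
[343.40896376 302.95076283] [0.4509338  0.12736747 0.016     ]
```

View pics/crop0.png

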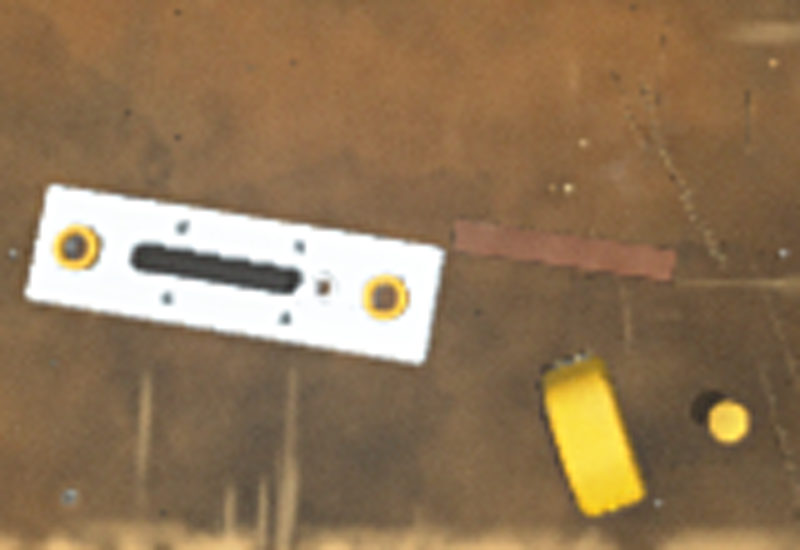

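View pics/crop1.png

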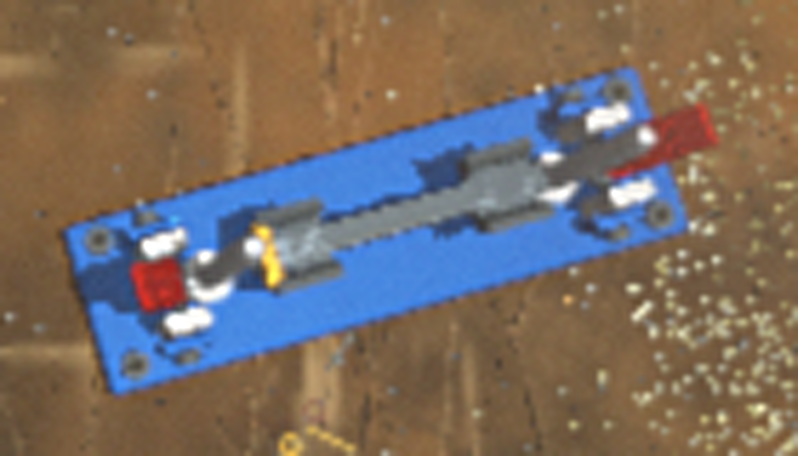

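The crops show the jig's brass stop and tall post at the left (world +y) end, crop pixel (267,255), with the post tops at (253,247) and (647,135). The bar's corners are clear, and its left end is about 2 mm from the plate. Now I'll turn these into positions.

```bash
python3 - <<'E'
from h import *
def pts(l,s,ox,oy,z): return np.array([onz("top",(a+.5)/s-.5+ox,(b+.5)/s-.5+oy,z) for a,b in l])
def rep(n,P):
    e=np.linalg.norm(np.roll(P,-1,0)-P,axis=1)*1e3
    print(n,"ctr",P.mean(0).round(4),"edges",e.round(1),"dirs",[round(float(np.arctan2(*(np.roll(P,-1,0)-P)[i,[1,0]])),3) for i in range(4)])
rep("plate",pts([(47,185),(443,245),(425,363),(27,298)],5,180,190,.010))
rep("bar",pts([(455,220),(676,252),(670,279),(453,247)],5,180,190,.016))
rep("jig",pts([(65,230),(635,67),(688,232),(118,393)],5.7,335,185,.014))
for n,l,z in(("bush",[(77,247),(385,297)],.022),("handle",[(145,257),(290,280)],.057)):
    P=pts(l,5,180,190,z);print(n,P.round(4).tolist(),P.mean(0).round(4),np.linalg.norm(P[1]-P[0]).round(4))
t=pts([(253,247)],5.7,335,185,.162)[0];s=pts([(647,135)],5.7,335,185,.148)[0]
d=t-s;print("posts",t.round(4),s.round(4),((t+s)/2).round(4),np.linalg.norm(d[:2]).round(4),np.arctan2(d[1],d[0]).round(4))
print("stop",pts([(267,255)],5.7,335,185,.07))
im=cv2.imread("pics/top0.png");h=cv2.cvtColor(im,cv2.COLOR_BGR2HSV).astype(int);H,S,V=[h[...,i] for i in range(3)]
for n,m,z,b in(("blue",cv2.morphologyEx(((H>100)&(H<125)&(S>110)&(V>60)).astype(np.uint8),cv2.MORPH_CLOSE,np.ones((9,9))),.014,(190,260,340,470)),("white",(S<60)&(V>150),.01,(215,275,180,275)),("bar",((H<9)|(H>172))&(S>60)&(S<150),.016,(230,250,270,320))):
    mm=np.zeros(H.shape,np.uint8);mm[b[0]:b[1],b[2]:b[3]]=m[b[0]:b[1],b[2]:b[3]]
    a,r=max(blobs(mm,20));rep(n,np.array([onz("top",u,v,z) for u,v in cv2.boxPoints(r)]))
E
```

```text
plate ctr [0.4397 0.2905 0.01  ] edges [201.8  58.5 201.4  56.7] dirs [-1.711, 3.019, 1.422, -0.115]
bar ctr [0.4522 0.1268 0.016 ] edges [110.6  13.6 108.4  13.3] dirs [-1.705, 2.933, 1.435, -0.045]
jig ctr [ 0.4909 -0.1412  0.014 ] edges [260.3  75.  256.9  73.7] dirs [-1.283, -2.875, 1.853, 0.312]
bush [[0.4508, 0.3661, 0.022], [0.4278, 0.2131, 0.022]] [0.4393 0.2896 0.022 ] 0.1547
handle [[0.4443, 0.3218, 0.057], [0.4341, 0.2524, 0.057]] [0.4392 0.2871 0.057 ] 0.0701
posts [ 0.4693 -0.0659  0.162 ] [ 0.514 -0.216  0.148] [ 0.4916 -0.1409  0.155 ] 0.1566 1.8603
stop [[ 0.4745074  -0.08482074  0.07      ]]
blue ctr [ 0.4912 -0.1406  0.014 ] edges [263.4  75.4 260.1  74.7] dirs [-1.283, -2.908, 1.856, 0.276]
white ctr [0.4395 0.2911 0.01  ] edges [ 59.8 204.9  59.2 202.9] dirs [-0.102, -1.723, 3.008, 1.422]Traceback (most recent call last):
  File "<stdin>", line 17, in <module>
ValueError: max() iterable argument is empty
```

```bash
cat >> h.py <<'E'
JIG=np.array([.4912,-.1408]);JA=1.858
def jp(x,y): # jig frame -> world xy (jig y axis at angle JA)
    return JIG+x*np.array([np.sin(JA),-np.cos(JA)])+y*np.array([np.cos(JA),np.sin(JA)])
def go(x,y,z,yaw):
    o=robot.get_obs();A=R.from_euler("xyz",o["ee_rot"]);T=R.from_euler("xyz",[np.pi,0,yaw])
    print("t",round(o["time"],2),"pos",o["tool_pos"].round(4),"rot",o["ee_rot"].round(4),"F",o["wrist_force"].round(2),"w",round(o["width"],4))
    print("shift",A.inv().apply(np.array([x,y,z])-o["tool_pos"]).round(4).tolist(),"turn",(A.inv()*T).as_rotvec().round(4).tolist())
E
python3 -c "
from h import *
go(.452,.1268,.15,1.435)"
```

```text
t 0.1 pos [0.1235 0.5355 0.2294] rot [-3.1396e+00 -2.0000e-04  2.9148e+00] F [ 0.27 -0.56 -0.17] w 0.094
shift [-0.412, -0.3242, 0.08] turn [-0.0017, 0.0013, 1.4798]
```

Request:
drive_tool(series=[[0.05,[-0.041,-0.032,0],[0,0,0.15]],[0.05,[-0.082,-0.064,0],[0,0,0.3]],[0.05,[-0.123,-0.097,0.01],[0,0,0.45]],[0.05,[-0.165,-0.13,0.02],[0,0,0.6]],[0.05,[-0.206,-0.162,0.03],[0,0,0.75]]])

```text
time: 0.72
tool_pos: [0.2886, 0.3302, 0.1998]
ee_rot: [-3.141, 0.0, 2.16]
wrist_force: [0.7, -0.1, -1.8]
width: 0.0507
finger_force: 0.0
```

```bash
python3 -c "
from h import *
go(.452,.1268,.12,1.435)"
```

```text
t 0.72 pos [0.2886 0.3302 0.1998] rot [-3.1413e+00  1.0000e-04  2.1601e+00] F [ 0.65 -0.09 -1.83] w 0.0507
shift [-0.2599, 0.0228, 0.0798] turn [-0.0002, 0.0002, 0.7251]
```

Request:
drive_tool(series=[[0.05,[-0.052,0.005,0.01],[0,0,0.15]],[0.05,[-0.104,0.009,0.03],[0,0,0.3]],[0.05,[-0.156,0.014,0.05],[0,0,0.45]],[0.05,[-0.208,0.018,0.07],[0,0,0.6]],[0.05,[-0.26,0.023,0.08],[0,0,0.725]]])

```text
time: 1.35
tool_pos: [0.4524, 0.1275, 0.1187]
ee_rot: [-3.139, 0.0, 1.435]
wrist_force: [0.1, 0.5, -0.2]
width: 0.05
finger_force: 0.0
```

Request:
drive_tool(series=[[0.05,[0,0,0],[0,0,0]],[0.05,[0,0,0],[0,0,0]]])

```text
time: 1.6
tool_pos: [0.4521, 0.1294, 0.1202]
ee_rot: [-3.14, -0.0, 1.44]
wrist_force: [0.1, 0.5, -0.7]
width: 0.05
finger_force: 0.0
```

```bash
python3 -c "
from h import *
cv2.imwrite('pics/top1.png',cv2.resize(snap('top')[190:300,220:380],None,fx=5,fy=5))
go(.452,.1268,.028,1.435)"
```

```text
t 1.65 pos [0.452  0.1299 0.1205] rot [-3.1411e+00 -5.0000e-04  1.4411e+00] F [0.13 0.73 0.51] w 0.0502
shift [-0.0031, 0.0004, 0.0925] turn [-0.0005, -0.0005, 0.0061]
```

View pics/top1.png

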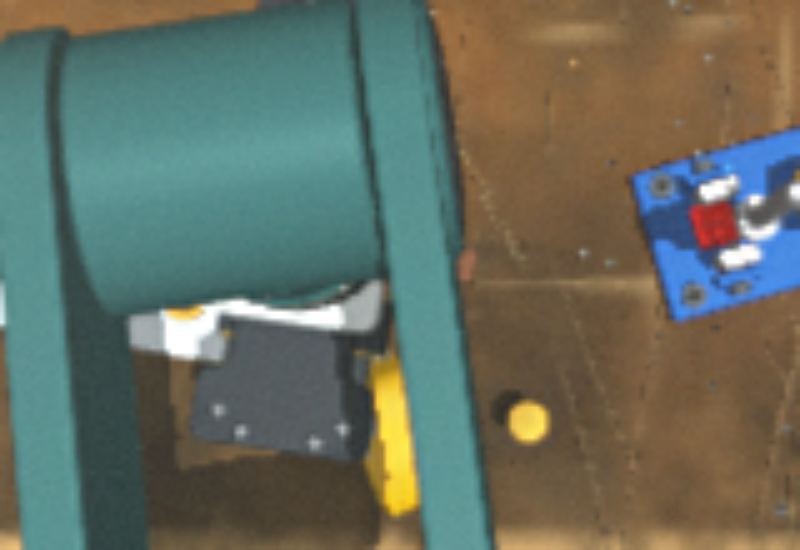

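The arm hides the bar and jig-side detail in the top view, so it can't check the grasp here. I'll descend on the measured position.

Request:
drive_tool(series=[[0.05,[-0.003,0,0.03],[0,0,0]],[0.05,[-0.003,0,0.06],[0,0,0]],[0.05,[-0.003,0,0.08],[0,0,0]],[0.05,[-0.003,0,0.092],[0,0,0]],[0.05,[-0.003,0,0.092],[0,0,0]]])

```text
time: 2.28
tool_pos: [0.4514, 0.1269, 0.0281]
ee_rot: [-3.14, 0.0, 1.442]
wrist_force: [0.2, -0.0, -0.1]
width: 0.0498
finger_force: 0.0
```

Request:
drive_tool(series=[[0.03,[0,0,0],[0,0,0]],[0.01,[0,0,0],[0,0,0]],[0.0,[0,0,0],[0,0,0]],[0.0,[0,0,0],[0,0,0]],[0.0,[0,0,0],[0,0,0]]])

```text
time: 2.9
tool_pos: [0.4526, 0.1262, 0.0289]
ee_rot: [3.141, -0.0, 1.44]
wrist_force: [0.5, 0.4, 1.1]
width: 0.0155
finger_force: 30.0
```

Request:
drive_tool(series=[[0.0,[0,0,-0.04],[0,0,0]],[0.0,[0,0,-0.08],[0,0,0]],[0.0,[0,0,-0.13],[0,0,0]],[0.0,[0,0,-0.18],[0,0,0]],[0.0,[0,0,-0.2],[0,0,0]]])

```text
time: 3.52
tool_pos: [0.453, 0.1263, 0.2316]
ee_rot: [3.137, -0.001, 1.44]
wrist_force: [-0.6, -0.7, -2.4]
width: 0.0158
finger_force: 30.0
```

```bash
python3 -c "
from h import *
x,y=jp(0,-.006)
go(x,y,.23,1.858)"
```

```text
t 3.52 pos [0.453  0.1263 0.2316] rot [ 3.1373e+00 -1.4000e-03  1.4397e+00] F [-0.55 -0.66 -2.36] w 0.0158
shift [-0.2653, 0.0752, 0.0015] turn [0.0045, -0.0005, -0.4183]
```

Request:
drive_tool(series=[[0.0,[-0.053,0.015,0],[0,0,-0.08]],[0.0,[-0.106,0.03,0],[0,0,-0.16]],[0.0,[-0.159,0.045,0],[0,0,-0.25]],[0.0,[-0.212,0.06,0],[0,0,-0.34]],[0.0,[-0.265,0.075,0],[0,0,-0.418]]])

```text
time: 4.15
tool_pos: [0.4914, -0.1479, 0.2274]
ee_rot: [-3.14, -0.002, 1.86]
wrist_force: [0.5, -0.1, -1.9]
width: 0.0157
finger_force: 30.0
```

Request:
drive_tool(series=[[0.0,[0,0,0],[0,0,0]],[0.0,[0,0,0],[0,0,0]],[0.0,[0,0,0],[0,0,0]]])

```text
time: 4.53
tool_pos: [0.4917, -0.145, 0.2282]
ee_rot: [-3.141, -0.001, 1.859]
wrist_force: [0.4, 0.1, -2.7]
width: 0.0156
finger_force: 30.0
```

```bash
python3 -c "
from h import *
t=snap('top')[150:270,330:480]; s=snap('side')[150:330,220:420]
cv2.imwrite('pics/t2.png',cv2.vconcat([cv2.resize(t,(600,300)),cv2.resize(s,(600,300))]) if 0 else cv2.hconcat([cv2.resize(t,(375,540)),cv2.resize(s,(425,540))]))
x,y=jp(0,-.006)
go(x,y,.10,1.858)"
```

```text
t 4.62 pos [ 0.4919 -0.145   0.2285] rot [ 3.1414e+00 -2.0000e-04  1.8597e+00] F [-0.19 -0.79 -2.27] w 0.0154
shift [-0.0018, 0.0005, 0.1285] turn [0.0002, -0.0002, 0.0017]
```

View pics/t2.png

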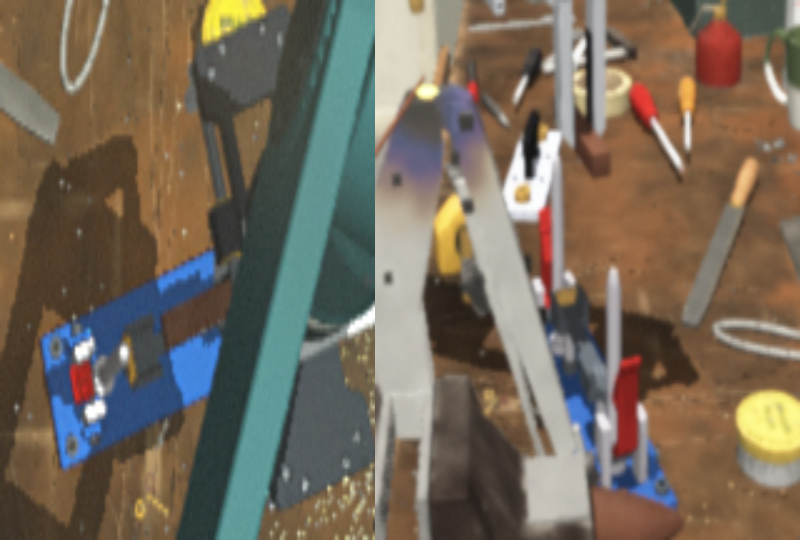

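The bar is held level. Its end faces the tall post at top-crop pixels (163,322) to (165,345), and it shows at (595,162) in the side crop. I'll compute where that end lies in the jig frame.

```bash
python3 -c "
from h import *
for a,b in((163,320),(166,346)):
    p=onz('top',a/2.5+330,b/4.5+150,.2165)[:2]-JIG
    print('jig x',p@[np.sin(JA),-np.cos(JA)],'y',p@[np.cos(JA),np.sin(JA)])"
```

```text
jig x 0.001682706902610187 y 0.05261335731653359
jig x -0.009753607875282155 y 0.053813262349929426
```

Request:
drive_tool(series=[[0.0,[-0.004,0.0005,0.03],[0,0,0]],[0.0,[-0.004,0.0005,0.06],[0,0,0]],[0.0,[-0.004,0.0005,0.09],[0,0,0]],[0.0,[-0.004,0.0005,0.11],[0,0,0]],[0.0,[-0.004,0.0005,0.115],[0,0,0]]])

```text
time: 5.25
tool_pos: [0.4926, -0.1487, 0.1119]
ee_rot: [-3.139, -0.002, 1.859]
wrist_force: [-0.1, -0.1, -2.3]
width: 0.0154
finger_force: 30.0
```

```bash
python3 -c "
from h import *
t=snap('top'); cv2.imwrite('pics/t3full.png',t)
cv2.imwrite('pics/t3.png',cv2.resize(t[195:260,335:425],None,fx=8,fy=8,interpolation=cv2.INTER_CUBIC))
go(*jp(0,-.006),.10,1.858)"
```

```text
t 5.3 pos [ 0.493  -0.149   0.1124] rot [-3.1401e+00 -1.4000e-03  1.8590e+00] F [ 0.05  0.18 -2.55] w 0.0156
shift [0.0024, 0.0007, 0.0124] turn [-0.0015, -0.0014, 0.001]
```

View pics/t3.png

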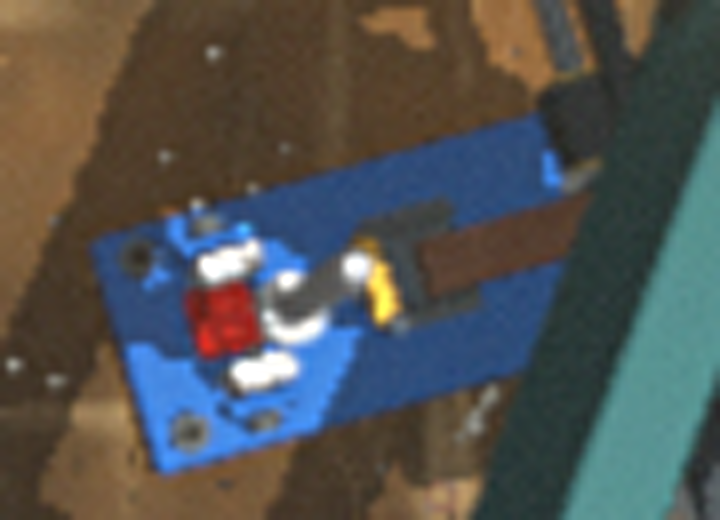

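The bar's leading end is visible at crop corners (418,238) and (432,295), over the saddle between cheeks at (405,218) and (442,308).

```bash
python3 -c "
from h import *
def j(a,b,z):
    p=onz('top',(a+.5)/8-.5+335,(b+.5)/8-.5+195,z)[:2]-JIG
    return (p@np.array([[np.sin(JA),np.cos(JA)],[-np.cos(JA),np.sin(JA)]])).round(4)
for n,a,b,z in(('end',418,238,.1004),('end',432,295,.1004),('bar up',585,192,.1004),('bar lo',563,262,.1004),('cheekU',445,200,.072),('cheekL',479,303,.072),('cheekUl',360,225,.072),('cheekLl',398,330,.072),('posttop',355,266,.162),('brass',382,285,.07),('base',92,240,.014),('base',160,472,.014),):print(n,j(a,b,z))
p=np.array([.493,-.149])-JIG;print(p@[np.sin(JA),-np.cos(JA)],p@[np.cos(JA),np.sin(JA)])"
```

```text
end [0.006  0.0486]
end [-0.0104  0.0496]
bar up [ 0.0056 -0.0005]
bar lo [-0.0116  0.0115]
cheekU [0.0159 0.0324]
cheekL [-0.0154  0.032 ]
cheekUl [0.0157 0.0583]
cheekLl [-0.0164  0.0568]
posttop [0.0004 0.0781]
brass [-0.0026  0.057 ]
base [0.0375 0.1295]
base [-0.0365  0.1298]
-0.0005965551511715693 -0.008374014685418835
```

Request:
drive_tool(series=[[0.0,[0,0.002,0.004],[0,0,0]],[0.0,[0,0.002,0.01],[0,0,0]],[0.0,[0,0.002,0.015],[0,0,0]],[0.0,[0,0.002,0.018],[0,0,0]],[0.0,[0,0.002,0.018],[0,0,0]]])

```text
time: 5.92
tool_pos: [0.4952, -0.1494, 0.0951]
ee_rot: [-3.141, -0.0, 1.858]
wrist_force: [-0.7, -0.3, -2.5]
width: 0.0155
finger_force: 30.0
```

Request:
drive_tool(series=[[0.0,[0,0,0.002],[0,0,0]],[0.0,[0,0,0.004],[0,0,0]],[0.0,[0,0,0.004],[0,0,0]]])

```text
time: 6.3
tool_pos: [0.4953, -0.1494, 0.0912]
ee_rot: [-3.141, -0.0, 1.858]
wrist_force: [-0.7, 0.4, -1.6]
width: 0.0155
finger_force: 30.0
```

Request:
drive_tool(series=[[0.0,[0,0,0.001],[0,0,0]],[0.0,[0,0,0.002],[0,0,0]],[0.0,[0,0,0.002],[0,0,0]]])

```text
time: 6.68
tool_pos: [0.4954, -0.1494, 0.0894]
ee_rot: [-3.141, -0.0, 1.858]
wrist_force: [0.0, -0.8, -2.3]
width: 0.0157
finger_force: 30.0
```

Request:
drive_tool(series=[[0.0,[0.002,0,0],[0,0,0]],[0.0,[0.003,0,0],[0,0,0]],[0.0,[0.004,0,0],[0,0,0]],[0.0,[0.004,0,0],[0,0,0]]])

```text
time: 7.18
tool_pos: [0.4943, -0.1455, 0.0895]
ee_rot: [3.141, -0.0, 1.858]
wrist_force: [0.3, -0.2, -2.2]
width: 0.0155
finger_force: 30.0
```

Request:
drive_tool(series=[[0.0,[0.001,0,0.0005],[0,0,0]],[0.0,[0.001,0,0.0005],[0,0,0]],[0.0,[0.002,0,0.0005],[0,0,0]],[0.0,[0.002,0,0.0005],[0,0,0]]])

```text
time: 7.68
tool_pos: [0.4937, -0.1436, 0.0889]
ee_rot: [3.142, -0.0, 1.858]
wrist_force: [-0.3, -0.2, -2.2]
width: 0.0159
finger_force: 30.0
```

Request:
drive_tool(series=[[0.0,[0.001,0,0.0005],[0,0,0]],[0.0,[0.001,0,0.0005],[0,0,0]],[0.0,[0.001,0,0.0005],[0,0,0]]])

```text
time: 8.05
tool_pos: [0.4938, -0.1431, 0.0889]
ee_rot: [3.141, 0.001, 1.858]
wrist_force: [0.9, -1.6, 0.2]
width: 0.0155
finger_force: 30.0
```

Request:
drive_tool(series=[[0.0,[0,0,0.001],[0,0,0]],[0.0,[0.001,0,0.001],[0,0,0]],[0.0,[0.001,0,0.001],[0,0,0]],[0.0,[0.001,0,0.001],[0,0,0]]])

```text
time: 8.55
tool_pos: [0.4938, -0.1426, 0.0882]
ee_rot: [3.14, 0.002, 1.858]
wrist_force: [-0.5, -5.1, 5.1]
width: 0.0155
finger_force: 30.0
```

Request:
drive_tool(series=[[0.03,[0,0,0],[0,0,0]],[0.05,[0,0,0],[0,0,0]],[0.05,[0,0,0],[0,0,0]],[0.05,[0,0,-0.02],[0,0,0]],[0.05,[0,0,-0.06],[0,0,0]]])

```text
time: 9.18
tool_pos: [0.4916, -0.1407, 0.1454]
ee_rot: [-3.137, -0.005, 1.858]
wrist_force: [0.1, -0.1, -0.5]
width: 0.0499
finger_force: 0.0
```

Request:
drive_tool(series=[[0.05,[0,0,-0.06],[0,0,0]],[0.05,[0,0,-0.1],[0,0,0]],[0.05,[0,0,-0.14],[0,0,0]],[0.05,[-0.0,0,-0.14],[0,0,0]]])

```text
time: 9.68
tool_pos: [0.4945, -0.142, 0.2913]
ee_rot: [3.135, 0.004, 1.858]
wrist_force: [0.7, 0.2, 0.0]
width: 0.0498
finger_force: 0.0
```

```bash
python3 -c "
from h import *
x,y=.4395,.2900
go(x,y,.14,1.426)"
```

```text
t 9.68 pos [ 0.4945 -0.142   0.2913] rot [3.1354 0.004  1.8583] F [0.68 0.21 0.  ] w 0.0498
shift [0.4304, 0.0688, 0.1499] turn [0.0069, 0.0027, 0.4323]
```

Request:
drive_tool(series=[[0.05,[0.05,0.008,0],[0,0,0.05]],[0.05,[0.1,0.016,0.0],[0,0,0.1]],[0.05,[0.15,0.024,0],[0,0,0.15]],[0.05,[0.2,0.032,0.02],[0,0,0.2]],[0.05,[0.25,0.04,0.04],[0,0,0.25]]])

```text
time: 10.3
tool_pos: [0.4596, 0.111, 0.245]
ee_rot: [-3.139, -0.0, 1.606]
wrist_force: [0.3, 0.1, -0.5]
width: 0.0502
finger_force: 0.0
```

```bash
python3 -c "
from h import *
go(.441,.2900,.13,1.422)
t=snap('top');cv2.imwrite('pics/t4full.png',t);cv2.imwrite('pics/t4.png',cv2.resize(t[185:265,335:475],None,fx=5.7,fy=5.7,interpolation=cv2.INTER_CUBIC))"
```

```text
t 10.3 pos [0.4596 0.111  0.245 ] rot [-3.1391e+00 -4.0000e-04  1.6062e+00] F [ 0.31  0.06 -0.51] w 0.0502
shift [0.1795, -0.012, 0.1151] turn [-0.0025, -0.0001, 0.1842]
```

View pics/t4.png

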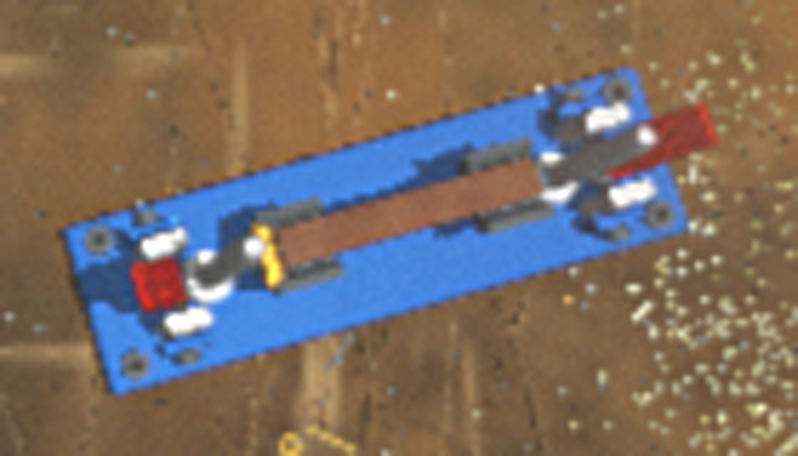

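The bar lies between the cheeks, with its left end touching the brass stop at crop pixel (275,245). Next is the plate.

Request:
drive_tool(series=[[0.05,[0.06,-0.004,0.03],[0,0,0.06]],[0.05,[0.12,-0.008,0.07],[0,0,0.12]],[0.05,[0.18,-0.012,0.11],[0,0,0.184]],[0.05,[0.18,-0.012,0.115],[0,0,0.184]],[0.05,[0.18,-0.012,0.115],[0,0,0.184]]])

```text
time: 10.98
tool_pos: [0.4405, 0.2884, 0.1296]
ee_rot: [-3.137, 0.004, 1.427]
wrist_force: [-0.3, -0.2, 0.2]
width: 0.0503
finger_force: 0.0
```

```bash
python3 -c "
from h import *
go(.441,.2900,.055,1.422)"
```

```text
t 10.97 pos [0.4405 0.2884 0.1296] rot [-3.137   0.0039  1.4265] F [-0.27 -0.17  0.2 ] w 0.0503
shift [0.0019, 0.0006, 0.0746] turn [-0.0046, 0.0039, 0.0045]
```

Request:
drive_tool(series=[[0.05,[0.001,0,0.03],[0,0,0.004]],[0.05,[0.001,0,0.06],[0,0,0.004]],[0.05,[0.001,0,0.075],[0,0,0.004]],[0.05,[0.001,0,0.075],[0,0,0.004]],[0.03,[0.001,0,0.075],[0,0,0.004]]])

```text
time: 11.6
tool_pos: [0.4435, 0.2898, 0.0592]
ee_rot: [3.139, -0.002, 1.419]
wrist_force: [-0.3, 1.0, -0.0]
width: 0.043
finger_force: 0.0
```

Request:
drive_tool(series=[[0.01,[0,0,0],[0,0,0]],[0.0,[0,0,0],[0,0,0]],[0.0,[0,0,0],[0,0,0]],[0.0,[0,0,0],[0,0,0]]])

```text
time: 12.1
tool_pos: [0.4416, 0.29, 0.0579]
ee_rot: [-3.14, -0.0, 1.42]
wrist_force: [-3.3, 0.7, 3.4]
width: 0.0137
finger_force: 30.0
```

Request:
drive_tool(series=[[0.0,[0,0,-0.02],[0,0,0]],[0.0,[0,0,-0.06],[0,0,0]],[0.0,[0,0,-0.11],[0,0,0]],[0.0,[0,0,-0.16],[0,0,0]],[0.0,[0,0,-0.2],[0,0,0]]])

```text
time: 12.72
tool_pos: [0.4425, 0.2896, 0.2586]
ee_rot: [3.141, 0.0, 1.42]
wrist_force: [0.7, 0.6, -3.1]
width: 0.014
finger_force: 30.0
```

```bash
python3 -c "
from h import *
go(*(jp(0.002,0)),.25,1.858)"
```

```text
t 12.72 pos [0.4425 0.2896 0.2586] rot [3.1406e+00 1.0000e-04 1.4196e+00] F [ 0.71  0.62 -3.08] w 0.014
shift [-0.4173, 0.1148, 0.0087] turn [0.0009, 0.0003, -0.4384]
```

Request:
drive_tool(series=[[0.0,[-0.045,0.012,0],[0,0,-0.04]],[0.0,[-0.095,0.025,0.0],[0,0,-0.09]],[0.0,[-0.145,0.04,0],[0,0,-0.14]],[0.0,[-0.195,0.053,0],[0,0,-0.2]],[0.0,[-0.245,0.067,0],[0,0,-0.25]]])

```text
time: 13.35
tool_pos: [0.4714, 0.0356, 0.2563]
ee_rot: [-3.141, 0.0, 1.672]
wrist_force: [0.6, -0.1, -3.1]
width: 0.0139
finger_force: 30.0
```

```bash
python3 -c "
from h import *
go(*(jp(0.002,0)),.25,1.858)"
```

```text
t 13.35 pos [0.4714 0.0356 0.2563] rot [-3.1406e+00  4.0000e-04  1.6716e+00] F [ 0.61 -0.14 -3.12] w 0.0139
shift [-0.1771, 0.0039, 0.0063] turn [-0.0011, 0.0003, -0.1864]
```

Request:
drive_tool(series=[[0.0,[-0.045,0.001,0],[0,0,-0.05]],[0.0,[-0.09,0.002,0.0],[0,0,-0.1]],[0.0,[-0.135,0.003,0],[0,0,-0.15]],[0.0,[-0.165,0.004,0],[0,0,-0.186]],[0.0,[-0.177,0.004,0],[0,0,-0.186]]])

```text
time: 13.98
tool_pos: [0.4928, -0.1398, 0.2559]
ee_rot: [-3.14, -0.001, 1.853]
wrist_force: [0.0, 0.2, -3.2]
width: 0.0135
finger_force: 30.0
```

Request:
drive_tool(series=[[0.0,[0,0,0.005],[0,0,0]],[0.0,[0,0,0.01],[0,0,0]],[0.0,[0,0,0.015],[0,0,0]],[0.0,[0,0,0.015],[0,0,0]],[0.0,[0,0,0.015],[0,0,0]]])

```text
time: 14.6
tool_pos: [0.4932, -0.1379, 0.2426]
ee_rot: [3.141, 0.0, 1.856]
wrist_force: [-0.6, 0.2, -3.6]
width: 0.0138
finger_force: 30.0
```

```bash
python3 -c "
from h import *
go(*(jp(0.002,0)),.25,1.858)
t=snap('top');s=snap('side');cv2.imwrite('pics/t5full.png',t);cv2.imwrite('pics/s5full.png',s)
a=cv2.resize(t[190:270,335:435],(800,640)[:2],interpolation=cv2.INTER_CUBIC)[:590]
cv2.imwrite('pics/t5.png',cv2.hconcat([cv2.resize(t[185:275,335:445],(480,393),interpolation=cv2.INTER_CUBIC),cv2.resize(s[190:320,270:376],(320,393),interpolation=cv2.INTER_CUBIC)]))"
```

```text
t 14.6 pos [ 0.4932 -0.1379  0.2426] rot [3.1413e+00 1.0000e-04 1.8564e+00] F [-0.59  0.15 -3.56] w 0.0138
shift [-0.0022, -0.0007, -0.0074] turn [0.0003, 0.0001, -0.0016]
```

View pics/t5.png

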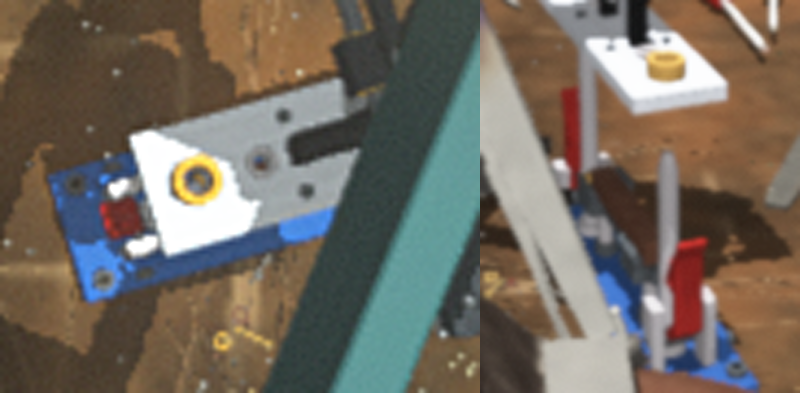

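The top crop shows the plate's tall-side bushing at (198,181). The side crop shows the short-side bushing at (666,62) and the short post's tip at (668,153). I'll compare the plate with the posts, using the same camera for each.

```bash
python3 -c "
from h import *
def j(p):
    p=p[:2]-JIG
    return (p@np.array([[np.sin(JA),np.cos(JA)],[-np.cos(JA),np.sin(JA)]])).round(4)
T=lambda a,b:(335+(a+.5)/4.364-.5,185+(b+.5)/4.367-.5)
S=lambda a,b:(270+(a-480+.5)/3.019-.5,190+(b+.5)/3.023-.5)
print('tall bush',j(onz('top',*T(198,181),.2067)))
print('end corners',j(onz('top',*T(131,135),.1947)),j(onz('top',*T(167,256),.1947)))
for b in(60,62,64):print('short bush side',j(onz('side',*S(666,b),.2067)))
for b in(151,154):print('short post side',j(onz('side',*S(668,b),.148)))
print('plate end side corners',[j(onz('side',*S(*q),.1947)) for q in((630,106),(728,96),(590,40))])
# bushing refined by colour
t=cv2.imread('pics/t5full.png');h=cv2.cvtColor(t,cv2.COLOR_BGR2HSV)
m=cv2.inRange(h,(15,110,110),(35,255,255));m[:, :365]=0;m[:,400:]=0;m[:205]=0;m[240:]=0
ys,xs=np.nonzero(m);print('ring px',len(xs),(xs.min()+xs.max())/2,(ys.min()+ys.max())/2,xs.mean(),ys.mean(),j(onz('top',xs.mean(),ys.mean(),.2067)))
p=robot.get_obs()['tool_pos'];print('tcp',j(p))
"
```

```text
tall bush [0.0011 0.0824]
end corners [0.0305 0.1037] [-0.0273  0.1042]
short bush side [ 0.0004 -0.0855]
short bush side [-0.0006 -0.0882]
short bush side [-0.0016 -0.091 ]
short post side [ 0.0025 -0.0826]
short post side [ 0.0011 -0.0863]
plate end side corners [array([-0.0306, -0.1122]), array([ 0.0242, -0.1192]), array([-0.0214, -0.0121])]
ring px 74 385.0 218.0 380.7837837837838 224.06756756756758 [0.0044 0.0797]
tcp [0.0027 0.0019]
```

Request:
drive_tool(series=[[0.0,[-0.002,-0.0005,0],[0,0,0]],[0.0,[-0.004,-0.001,0.005],[0,0,0]],[0.0,[-0.004,-0.001,0.01],[0,0,0]],[0.0,[-0.004,-0.001,0.014],[0,0,0]],[0.0,[-0.004,-0.001,0.014],[0,0,0]]])

```text
time: 15.32
tool_pos: [0.493, -0.1423, 0.2277]
ee_rot: [-3.141, -0.001, 1.856]
wrist_force: [-0.0, 0.8, -3.7]
width: 0.0134
finger_force: 30.0
```

```bash
python3 -c "
from h import *
o=robot.get_obs();print(o['tool_pos'],o['ee_rot'],o['wrist_force'])
t=snap('top');s=snap('side');cv2.imwrite('pics/t6full.png',t);cv2.imwrite('pics/s6full.png',s)
cv2.imwrite('pics/t6.png',cv2.hconcat([cv2.resize(t[200:250,352:410],(464,400),interpolation=cv2.INTER_CUBIC),cv2.resize(s[196:266,305:361],(320,400),interpolation=cv2.INTER_CUBIC)]))"
```

```text
[ 0.4929889  -0.14227954  0.22770265] [-3.14060271e+00 -9.89201516e-04  1.85579069e+00] [-0.024915    0.79345412 -3.71915083]
```

View pics/t6.png

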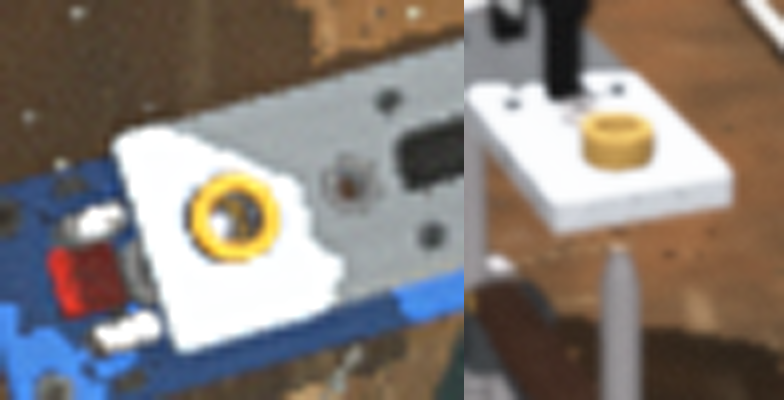

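The tall bushing is at crop (235,217), with the bright post end visible in its hole at (237,222). The side crop shows the short bushing's top at (618,128) and the post tip at (619,250).

```bash
python3 -c "
from h import *
def j(p):
    p=p[:2]-JIG
    return (p@np.array([[np.sin(JA),np.cos(JA)],[-np.cos(JA),np.sin(JA)]])).round(4)
T=lambda a,b:(352+(a+.5)/8-.5,200+(b+.5)/8-.5)
S=lambda a,b:(305+(a-464+.5)/5.714-.5,196+(b+.5)/5.714-.5)
print('tall bush',j(onz('top',*T(235,217),.1918)),'end',j(onz('top',*T(113,145),.1798)),j(onz('top',*T(182,353),.1798)))
print('post in hole',j(onz('top',*T(237,222),.162)))
print('upper edge pts',j(onz('top',*T(170,125),.1798)),j(onz('top',*T(460,42),.1798)))
from itertools import product
# side: expected pixel of short bushing top for plate at centre (jig lateral dx)
def W(x,y,z): return [*jp(x,y),z]
iS=lambda p:((p[0]-305+.5)*5.714-.5+464,(p[1]-196+.5)*5.714-.5)
for dx,dy in((0,0),(.002,0),(0,.002)):print('exp bush',dx,dy,np.round(iS(proj('side',W(dx,-.078+dy,.1918))),1))
print('exp short post tip',np.round(iS(proj('side',W(0,-.078,.148))),1))
print('exp post top view', [np.round((proj('top',W(0,.078,z))-[352,200]+.5)*8-.5,1) for z in(.162,.1918)])
"
```

```text
tall bush [0.0001 0.0784] end [0.027  0.1009] [-0.0287  0.0996]
post in hole [0.0002 0.0732]
upper edge pts [0.0279 0.0853] [0.028  0.0072]
exp bush 0 0 [606.6 116.3]
exp bush 0.002 0 [612.8 115.4]
exp bush 0 0.002 [604.3 113.9]
exp short post tip [607.5 246.6]
exp post top view [array([219.7, 227.6]), array([236.7, 216.9])]
```

Aligned within about 0.5 mm at both posts. I'll lower it slowly and watch the force.

Request:
drive_tool(series=[[0.0,[0,0,0.003],[0,0,0]],[0.0,[0,0,0.006],[0,0,0]],[0.0,[0,0,0.01],[0,0,0]],[0.0,[0,0,0.013],[0,0,0]],[0.0,[0,0,0.013],[0,0,0]]])

```text
time: 16.05
tool_pos: [0.4931, -0.1423, 0.215]
ee_rot: [-3.141, -0.001, 1.856]
wrist_force: [-0.2, -0.1, -3.0]
width: 0.0137
finger_force: 30.0
```

Request:
drive_tool(series=[[0.0,[0,0,0.002],[0,0,0]],[0.0,[0,0,0.004],[0,0,0]],[0.0,[0,0,0.006],[0,0,0]],[0.0,[0,0,0.006],[0,0,0]]])

```text
time: 16.55
tool_pos: [0.4932, -0.1424, 0.2092]
ee_rot: [-3.141, -0.0, 1.856]
wrist_force: [-0.5, 0.5, -2.3]
width: 0.0137
finger_force: 30.0
```

Underside is about 151 mm and there is no contact force. The short post comes next.

Request:
drive_tool(series=[[0.0,[0,0,0.002],[0,0,0]],[0.0,[0,0,0.004],[0,0,0]],[0.0,[0,0,0.006],[0,0,0]],[0.0,[0,0,0.008],[0,0,0]],[0.0,[0,0,0.008],[0,0,0]]])

```text
time: 17.18
tool_pos: [0.4931, -0.1424, 0.2011]
ee_rot: [-3.141, -0.0, 1.856]
wrist_force: [-0.5, -1.1, -3.4]
width: 0.0137
finger_force: 30.0
```

Request:
drive_tool(series=[[0.0,[0,0,0.002],[0,0,0]],[0.0,[0,0,0.004],[0,0,0]],[0.0,[0,0,0.006],[0,0,0]],[0.0,[0,0,0.008],[0,0,0]],[0.0,[0,0,0.008],[0,0,0]]])

```text
time: 17.8
tool_pos: [0.4932, -0.1424, 0.1932]
ee_rot: [-3.141, -0.0, 1.856]
wrist_force: [-0.6, 0.6, -3.9]
width: 0.0137
finger_force: 30.0
```

Request:
drive_tool(series=[[0.0,[0,0,0.003],[0,0,0]],[0.0,[0,0,0.006],[0,0,0]],[0.0,[0,0,0.009],[0,0,0]],[0.0,[0,0,0.012],[0,0,0]],[0.0,[0,0,0.014],[0,0,0]]])

```text
time: 18.42
tool_pos: [0.4932, -0.1424, 0.1791]
ee_rot: [-3.141, -0.0, 1.856]
wrist_force: [-0.3, -0.7, -3.4]
width: 0.0136
finger_force: 30.0
```

Request:
drive_tool(series=[[0.0,[0,0,0.003],[0,0,0]],[0.0,[0,0,0.006],[0,0,0]],[0.0,[0,0,0.009],[0,0,0]],[0.0,[0,0,0.012],[0,0,0]],[0.0,[0,0,0.014],[0,0,0]]])

```text
time: 19.05
tool_pos: [0.4932, -0.1424, 0.1652]
ee_rot: [-3.141, -0.0, 1.856]
wrist_force: [-0.3, -0.9, -3.8]
width: 0.014
finger_force: 30.0
```

Request:
drive_tool(series=[[0.0,[0,0,0.002],[0,0,0]],[0.0,[0,0,0.005],[0,0,0]],[0.0,[0,0,0.008],[0,0,0]],[0.0,[0,0,0.01],[0,0,0]],[0.0,[0,0,0.01],[0,0,0]]])

```text
time: 19.68
tool_pos: [0.4932, -0.1424, 0.1552]
ee_rot: [-3.141, -0.0, 1.856]
wrist_force: [-0.2, -0.8, -3.3]
width: 0.0136
finger_force: 30.0
```

Request:
drive_tool(series=[[0.0,[0,0,0.002],[0,0,0]],[0.0,[0,0,0.005],[0,0,0]],[0.0,[0,0,0.008],[0,0,0]],[0.0,[0,0,0.01],[0,0,0]],[0.0,[0,0,0.01],[0,0,0]]])

```text
time: 20.3
tool_pos: [0.4931, -0.1423, 0.1452]
ee_rot: [-3.141, -0.0, 1.856]
wrist_force: [-0.2, 0.1, -4.2]
width: 0.0136
finger_force: 30.0
```

Request:
drive_tool(series=[[0.0,[0,0,0.002],[0,0,0]],[0.0,[0,0,0.004],[0,0,0]],[0.0,[0,0,0.006],[0,0,0]],[0.0,[0,0,0.008],[0,0,0]],[0.0,[0,0,0.008],[0,0,0]]])

```text
time: 20.92
tool_pos: [0.4937, -0.1425, 0.138]
ee_rot: [3.14, 0.001, 1.856]
wrist_force: [0.5, -0.1, -0.0]
width: 0.0138
finger_force: 30.0
```

Request:
drive_tool(series=[[0.0,[0,0,0.001],[0,0,0]],[0.0,[0,0,0.002],[0,0,0]],[0.0,[0,0,0.003],[0,0,0]],[0.0,[0,0,0.003],[0,0,0]]])

```text
time: 21.42
tool_pos: [0.4935, -0.1424, 0.1346]
ee_rot: [3.141, 0.0, 1.856]
wrist_force: [1.5, 1.2, 2.1]
width: 0.014
finger_force: 30.0
```

Request:
drive_tool(series=[[0.0,[0,0,0.001],[0,0,0]],[0.0,[0,0,0.002],[0,0,0]],[0.0,[0,0,0.002],[0,0,0]]])

```text
time: 21.8
tool_pos: [0.4935, -0.1423, 0.1336]
ee_rot: [3.141, 0.0, 1.856]
wrist_force: [-1.4, 1.7, 6.9]
width: 0.0137
finger_force: 30.0
```

Request:
drive_tool(series=[[0.0,[0,0,0.0005],[0,0,0]],[0.0,[0,0,0.001],[0,0,0]],[0.0,[0,0,0.001],[0,0,0]]])

```text
time: 22.18
tool_pos: [0.4935, -0.1424, 0.1323]
ee_rot: [3.141, 0.0, 1.856]
wrist_force: [-0.0, 2.2, 4.4]
width: 0.0136
finger_force: 30.0
```

Request:
drive_tool(series=[[0.0,[0,0,0.0005],[0,0,0]],[0.0,[0,0,0.001],[0,0,0]],[0.0,[0,0,0.001],[0,0,0]]])

```text
time: 22.55
tool_pos: [0.4935, -0.1423, 0.1308]
ee_rot: [3.141, 0.0, 1.856]
wrist_force: [-0.0, 1.5, 5.1]
width: 0.0138
finger_force: 30.0
```

Request:
drive_tool(series=[[0.0,[0,0,0.0005],[0,0,0]],[0.0,[0,0,0.001],[0,0,0]],[0.0,[0,0,0.001],[0,0,0]]])

```text
time: 22.92
tool_pos: [0.4935, -0.1423, 0.1299]
ee_rot: [3.141, 0.0, 1.856]
wrist_force: [-0.3, 1.8, 5.5]
width: 0.014
finger_force: 30.0
```

Request:
drive_tool(series=[[0.0,[0,0,0.0005],[0,0,0]],[0.0,[0,0,0.001],[0,0,0]],[0.0,[0,0,0.001],[0,0,0]]])

```text
time: 23.3
tool_pos: [0.4935, -0.1423, 0.129]
ee_rot: [3.141, 0.0, 1.856]
wrist_force: [-1.3, 2.4, 5.7]
width: 0.0138
finger_force: 30.0
```

Request:
drive_tool(series=[[0.0,[0,0,0.0005],[0,0,0]],[0.0,[0,0,0.001],[0,0,0]],[0.0,[0,0,0.001],[0,0,0]]])

```text
time: 23.68
tool_pos: [0.4935, -0.1423, 0.1279]
ee_rot: [3.141, 0.0, 1.856]
wrist_force: [-0.6, 2.3, 6.0]
width: 0.0136
finger_force: 30.0
```

Request:
drive_tool(series=[[0.0,[0,0,0.0005],[0,0,0]],[0.0,[0,0,0.001],[0,0,0]],[0.0,[0,0,0.001],[0,0,0]]])

```text
time: 24.05
tool_pos: [0.4935, -0.1423, 0.127]
ee_rot: [3.141, 0.0, 1.856]
wrist_force: [-0.2, 2.2, 4.9]
width: 0.014
finger_force: 30.0
```

Request:
drive_tool(series=[[0.0,[0,0,0.0005],[0,0,0]],[0.0,[0,0,0.0005],[0,0,0]],[0.0,[0,0,0.0005],[0,0,0]]])

```text
time: 24.42
tool_pos: [0.4935, -0.1423, 0.1266]
ee_rot: [3.141, 0.0, 1.856]
wrist_force: [-1.0, 1.3, 5.5]
width: 0.0141
finger_force: 30.0
```

Request:
drive_tool(series=[[0.0,[0,0,0.0005],[0,0,0]],[0.0,[0,0,0.0005],[0,0,0]],[0.0,[0,0,0.0005],[0,0,0]]])

```text
time: 24.8
tool_pos: [0.4935, -0.1423, 0.1261]
ee_rot: [3.141, 0.0, 1.856]
wrist_force: [-0.2, 2.2, 6.9]
width: 0.014
finger_force: 30.0
```

```bash
python3 -c "
from h import *
s=snap('side');cv2.imwrite('pics/s7.png',cv2.resize(s[205:325,285:375],(600,600*120//90)[:2],interpolation=cv2.INTER_CUBIC)[:600] if 0 else cv2.resize(s[215:315,285:375],(540,600),interpolation=cv2.INTER_CUBIC))"
```

```text
(no output)
```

View pics/s7.png

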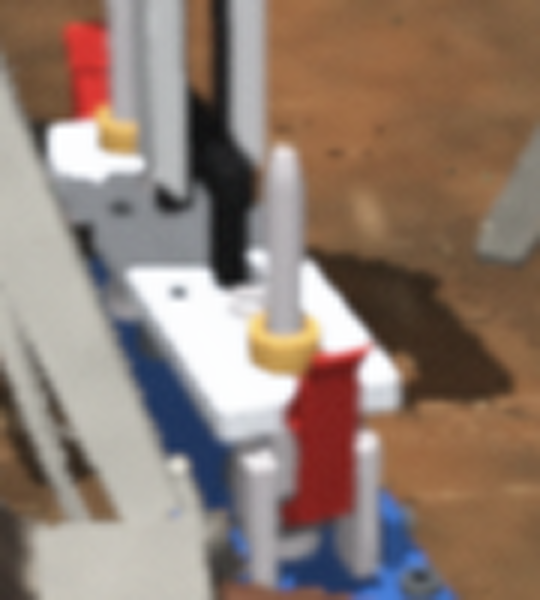

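The side view shows the plate level on both posts, with the short-side catch at (325,435) still leaning outward beside the plate's end. I've now viewed 11 pictures, one over the 10-picture limit, so I'll view no more. From here I'll track the catches by colour-mask numbers.

```bash
cat >> h.py <<'E'
def catch(s=None,c=''):
    s=snap('side') if s is None else s
    h=cv2.cvtColor(s,cv2.COLOR_BGR2HSV);m=cv2.inRange(h,(0,150,90),(6,255,255))|cv2.inRange(h,(174,150,90),(180,255,255))
    for n,b in(('short',(262,305,325,352)),('tall',(205,255,290,315))):
        k=m[b[0]:b[1],b[2]:b[3]];ys,xs=np.nonzero(k)
        if len(xs): top=ys<ys.min()+3;print(c,n,len(xs),'ctr',xs.mean().round(2)+b[2],ys.mean().round(2)+b[0],'top x',xs[top].mean().round(2)+b[2],'row',ys.min()+b[0])
E
python3 -c "
from h import *
catch(cv2.imread('pics/s6full.png'),'rest');catch(None,'now')"
```

```text
rest short 292 ctr 338.4 283.9 top x 341.04 row 268
rest tall 133 ctr 299.73 232.07999999999998 top x 298.92 row 218
now short 235 ctr 338.59 287.61 top x 340.39 row 274
now tall 93 ctr 298.98 225.57 top x 298.36 row 218
```

Request:
drive_tool(series=[[0.0,[0,0,0.0005],[0,0,0]],[0.0,[0,0,0.001],[0,0,0]],[0.0,[0,0,0.001],[0,0,0]]])

```text
time: 25.28
tool_pos: [0.4935, -0.1423, 0.1252]
ee_rot: [3.141, 0.0, 1.856]
wrist_force: [-0.5, 1.7, 7.0]
width: 0.0142
finger_force: 30.0
```

Request:
drive_tool(series=[[0.0,[0,0,0.0005],[0,0,0]],[0.0,[0,0,0.001],[0,0,0]],[0.0,[0,0,0.001],[0,0,0]]])

```text
time: 25.65
tool_pos: [0.4935, -0.1423, 0.1243]
ee_rot: [3.141, 0.0, 1.856]
wrist_force: [0.5, 1.9, 6.6]
width: 0.0137
finger_force: 30.0
```

```bash
python3 -c "
from h import *
catch(None,'now')"
```

```text
now short 235 ctr 338.56 287.57 top x 340.39 row 274
now tall 97 ctr 298.95 225.96 top x 298.36 row 218
```

Request:
drive_tool(series=[[0.0,[0,0,0.0005],[0,0,0]],[0.0,[0,0,0.001],[0,0,0]],[0.0,[0,0,0.001],[0,0,0]]])

```text
time: 26.08
tool_pos: [0.4935, -0.1423, 0.1234]
ee_rot: [3.141, 0.0, 1.856]
wrist_force: [-1.3, 3.1, 7.0]
width: 0.0135
finger_force: 30.0
```

Request:
drive_tool(series=[[0.0,[0,0,0.0005],[0,0,0]],[0.0,[0,0,0.001],[0,0,0]],[0.0,[0,0,0.001],[0,0,0]]])

```text
time: 26.45
tool_pos: [0.4935, -0.1423, 0.1224]
ee_rot: [3.141, 0.0, 1.856]
wrist_force: [-0.7, 2.1, 8.2]
width: 0.0136
finger_force: 30.0
```

```bash
python3 -c "
from h import *
catch(None,'now')"
```

```text
now short 236 ctr 338.62 287.6 top x 340.39 row 274
now tall 101 ctr 298.97 226.5 top x 298.32 row 219
```

Request:
drive_tool(series=[[0.0,[0,0,0.0005],[0,0,0]],[0.0,[0,0,0.001],[0,0,0]],[0.0,[0,0,0.001],[0,0,0]]])

```text
time: 26.88
tool_pos: [0.4935, -0.1423, 0.1215]
ee_rot: [3.141, 0.0, 1.856]
wrist_force: [-1.8, 1.4, 8.2]
width: 0.0136
finger_force: 30.0
```

Request:
drive_tool(series=[[0.0,[0,0,0.0005],[0,0,0]],[0.0,[0,0,0.001],[0,0,0]],[0.0,[0,0,0.001],[0,0,0]]])

```text
time: 27.25
tool_pos: [0.4935, -0.1423, 0.1206]
ee_rot: [3.141, 0.0, 1.856]
wrist_force: [-1.9, 1.8, 8.4]
width: 0.0137
finger_force: 30.0
```

```bash
python3 -c "
from h import *
catch(None,'now')"
```

```text
now short 244 ctr 338.67 287.41 top x 343.88 row 272
now tall 106 ctr 299.08 226.87 top x 298.32 row 219
```

Request:
drive_tool(series=[[0.0,[0,0,0.0005],[0,0,0]],[0.0,[0,0,0.0005],[0,0,0]],[0.0,[0,0,0.0005],[0,0,0]]])

```text
time: 27.68
tool_pos: [0.4936, -0.1423, 0.1202]
ee_rot: [3.141, 0.0, 1.856]
wrist_force: [-1.6, 1.9, 8.6]
width: 0.0134
finger_force: 30.0
```

```bash
python3 -c "
from h import *
catch(None,'now')"
```

```text
now short 241 ctr 338.71 287.35 top x 343.88 row 272
now tall 106 ctr 299.02 226.91 top x 298.32 row 219
```

Request:
drive_tool(series=[[0.0,[0,0,0.0005],[0,0,0]],[0.0,[0,0,0.0005],[0,0,0]],[0.0,[0,0,0.0005],[0,0,0]]])

```text
time: 28.1
tool_pos: [0.4935, -0.1423, 0.1197]
ee_rot: [3.141, 0.0, 1.856]
wrist_force: [-1.7, 1.8, 9.1]
width: 0.0137
finger_force: 30.0
```

```bash
python3 -c "
from h import *
catch(None,'now')"
```

```text
now short 240 ctr 338.69 287.33 top x 343.88 row 272
now tall 108 ctr 299.01 227.07 top x 298.32 row 219
```

Request:
drive_tool(series=[[0.0,[0,0,0.0005],[0,0,0]],[0.0,[0,0,0.001],[0,0,0]],[0.0,[0,0,0.001],[0,0,0]]])

```text
time: 28.52
tool_pos: [0.4935, -0.1423, 0.1183]
ee_rot: [3.141, 0.0, 1.856]
wrist_force: [-1.0, 1.6, 7.3]
width: 0.0139
finger_force: 30.0
```

Request:
drive_tool(series=[[0.0,[0,0,0.0005],[0,0,0]],[0.0,[0,0,0.0005],[0,0,0]],[0.0,[0,0,0.0005],[0,0,0]]])

```text
time: 28.9
tool_pos: [0.4935, -0.1422, 0.1178]
ee_rot: [3.141, 0.0, 1.856]
wrist_force: [-1.3, 1.8, 8.0]
width: 0.0139
finger_force: 30.0
```

```bash
python3 -c "
from h import *
catch(None,'now')"
```

```text
now short 262 ctr 338.07 285.53 top x 343.5 row 268
now tall 96 ctr 299.42 227.31 top x 298.65 row 219
```

Request:
drive_tool(series=[[0.0,[0,0,0.0005],[0,0,0]],[0.0,[0,0,0.0005],[0,0,0]],[0.0,[0,0,0.0005],[0,0,0]]])

```text
time: 29.32
tool_pos: [0.4935, -0.1423, 0.1176]
ee_rot: [3.141, 0.0, 1.856]
wrist_force: [-1.5, 2.6, 8.1]
width: 0.0138
finger_force: 30.0
```

```bash
python3 -c "
from h import *
catch(None,'now')"
```

```text
now short 259 ctr 338.07 285.42 top x 343.5 row 268
now tall 95 ctr 299.39 227.32 top x 298.65 row 219
```

Request:
drive_tool(series=[[0.0,[0,0,-0.0005],[0,0,0]],[0.0,[0,0,-0.001],[0,0,0]],[0.0,[0,0,-0.0015],[0,0,0]],[0.0,[0,0,-0.0015],[0,0,0]]])

```text
time: 29.88
tool_pos: [0.4935, -0.1423, 0.1187]
ee_rot: [3.141, 0.0, 1.856]
wrist_force: [-1.3, 2.1, 6.7]
width: 0.0137
finger_force: 30.0
```

```bash
python3 -c "
from h import *
catch(None,'now')"
```

```text
now short 260 ctr 338.09 285.21 top x 343.5 row 268
now tall 93 ctr 299.38 227.13 top x 298.65 row 219
```

Request:
drive_tool(series=[[0.0,[0,0,-0.0005],[0,0,0]],[0.0,[0,0,-0.001],[0,0,0]],[0.0,[0,0,-0.001],[0,0,0]]])

```text
time: 30.3
tool_pos: [0.4935, -0.1423, 0.1193]
ee_rot: [3.141, -0.0, 1.856]
wrist_force: [-1.4, 1.7, 5.8]
width: 0.014
finger_force: 30.0
```

```bash
python3 -c "
from h import *
catch(None,'now')"
```

```text
now short 261 ctr 338.06 285.28 top x 343.67 row 268
now tall 92 ctr 299.36 227.04 top x 298.65 row 219
```

Request:
drive_tool(series=[[0.0,[0,0,-0.0005],[0,0,0]],[0.0,[0,0,-0.001],[0,0,0]],[0.0,[0,0,-0.001],[0,0,0]]])

```text
time: 30.72
tool_pos: [0.4934, -0.1423, 0.1194]
ee_rot: [3.141, -0.0, 1.856]
wrist_force: [1.5, 1.9, 1.2]
width: 0.0138
finger_force: 30.0
```

Request:
drive_tool(series=[[0.0,[0,0,-0.0005],[0,0,0]],[0.0,[0,0,-0.001],[0,0,0]],[0.0,[0,0,-0.001],[0,0,0]]])

```text
time: 31.1
tool_pos: [0.4933, -0.1423, 0.1195]
ee_rot: [-3.141, -0.001, 1.856]
wrist_force: [4.8, 0.3, -7.0]
width: 0.0135
finger_force: 30.0
```

```bash
python3 -c "
from h import *
catch(None,'now')"
```

```text
now short 261 ctr 338.09 285.31 top x 343.67 row 268
now tall 91 ctr 299.38 226.82 top x 298.65 row 219
```

Pulling up with 7 N doesn't raise or tilt the plate, so both catches hold. I'll relax the pull and release.

Request:
drive_tool(series=[[0.0,[0,0,0.001],[0,0,0]],[0.0,[0,0,0.001],[0,0,0]],[0.03,[0,0,0.001],[0,0,0]],[0.045,[0,0,0.001],[0,0,0]],[0.045,[0,0,0.001],[0,0,0]]])

```text
time: 31.78
tool_pos: [0.493, -0.1427, 0.1205]
ee_rot: [-3.141, 0.0, 1.856]
wrist_force: [-0.0, -0.1, -0.0]
width: 0.0404
finger_force: 0.0
```

Request:
drive_tool(series=[[0.045,[0,0,0],[0,0,0]],[0.045,[0,0,-0.02],[0,0,0]],[0.045,[0,0,-0.06],[0,0,0]],[0.045,[0,0,-0.11],[0,0,0]],[0.045,[0,0,-0.15],[0,0,0]]])

```text
time: 32.4
tool_pos: [0.4933, -0.1425, 0.2722]
ee_rot: [3.14, 0.001, 1.856]
wrist_force: [0.4, -0.7, 0.2]
width: 0.0448
finger_force: 0.0
```

Request:
drive_tool(series=[[0.045,[0.05,0,0],[0,0,0]],[0.045,[0.1,0,0],[0,0,0]],[0.045,[0.15,0,0],[0,0,0]],[0.045,[0.2,0,0],[0,0,0]],[0.045,[0.24,0,0],[0,0,0]]])

```text
time: 33.02
tool_pos: [0.4249, 0.0894, 0.2702]
ee_rot: [3.141, 0.0, 1.856]
wrist_force: [0.3, 0.3, 0.1]
width: 0.0452
finger_force: 0.0
```

```bash
python3 -c "
from h import *
s=snap('side');catch(s,'now')
t=snap('top');h=cv2.cvtColor(t,cv2.COLOR_BGR2HSV);m=cv2.inRange(h,(0,0,150),(180,60,255));m[:,:335]=0;m[:,475:]=0;m[:185]=0;m[265:]=0
m=cv2.morphologyEx(m,cv2.MORPH_CLOSE,np.ones((7,7)))
a,r=max(blobs(m,50));P=np.array([onz('top',u,v,.069) for u,v in cv2.boxPoints(r)]);print(a,P.mean(0)[:2]-JIG,np.linalg.norm(np.roll(P,-1,0)-P,axis=1).round(3),r[2])
hs=cv2.cvtColor(s,cv2.COLOR_BGR2HSV);y=cv2.inRange(hs,(15,100,100),(32,255,255))
W=lambda x,y,z:[*jp(x,y),z]
for n,yy in(('tall',.078),('short',-.078)):
    p=proj('side',W(0,yy,.082)).round().astype(int);k=y[p[1]-10:p[1]+10,p[0]-10:p[0]+12];ys,xs=np.nonzero(k);print(n,'exp',p,len(xs),xs.mean()+p[0]-10,ys.mean()+p[1]-10)
"
```

```text
now short 258 ctr 337.97 285.62 top x 341.14 row 269
now tall 101 ctr 299.27 226.73 top x 298.75 row 218
2757.0 [-0.0036541  -0.03154493] [0.15  0.281 0.148 0.274] 9.56009578704834
tall exp [304 236] 47 305.70212765957444 239.70212765957447
short exp [330 271] 35 329.0571428571429 275.48571428571427
```

The plate stayed down after release. Both catches and bushings read the same as when latched, and the plate is level. I'll hand it in.

```bash
python3 -c "
from h import *
catch(None,'now')
print(robot.close_job())"
```

```text
now short 259 ctr 337.95 285.67 top x 341.14 row 269
now tall 101 ctr 299.33 226.56 top x 298.75 row 218
the job is handed in; nothing more can be done
None
```

The job is handed in at about 33 s (no verdict came back): the bar is seated against the stop and the plate is latched level under both catches with pushes under about 10 N, but I viewed 11 pictures, one over the limit of 10.

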